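# Fit the clean dust filter into the bench extractor

### The arm

A 6-joint arm with a two-finger parallel gripper is mounted at the origin on the work surface. World frame = base frame: x ahead of the robot, y to its left, z up, the work surface at z = 0. Lengths are in mm, angles in rad, forces in N, time in s.
With the tool pointing down it reaches from about 300 to 775 mm from the base axis. Payload 14.6 kg.
Tool frame: the origin (TCP) lies midway between the tips of the shut fingers; the grasp point (between the pads) lies behind it (manip.grip_depth is the z of the grasp point in the tool frame, in mm); z points along the fingers, y is the line along which they close (so a half turn about z gives the same grasp; the last joint's range is limited). The gripper opens to 94 mm and grips with 3 to 60 N. Pads are 16 mm wide; open, the fingers measure 119 mm over their backs; the gripper's body (75 mm by 177 mm) begins 78 mm behind the grasp point.
Start: joints at [1.14, 0.3, 1.521, -0, 1.321, -0.067], TCP at [195.702, 513.994, 171.746] pointing down, gripper open.
Joint ranges: [-3.03, 3.03], [-0.79, 2.21], [0.23, 2.52], [-1.04, 4.18], [0, 3.07], [-2.55, 2.55]. Speed limits (rad/s): [2.22, 2.22, 2.57, 3.14, 3.14, 3.14].

### API

Orientations are given as [roll, pitch, yaw] about the fixed x, y, z axes, in that order (R = Rz(yaw) Ry(pitch) Rx(roll)).
In Python, from cell import manip gives the robot as it stands.
- The arm moves only by the shell command python3 nudge.py 'ROWS' [OPENING] [FORCE]. ROWS is a JSON list of rows, 1 to 5 of them, each of 6 numbers: dx, dy, dz in mm, then a rotation vector rx, ry, rz in rad; each row is the pose to reach, as a shift and turn from the pose commanded when the command began, along the tool's axes at that moment; what a row does not reach only later rows make up. A row lasts 1/10 s, in which the tool goes at most 50 mm and 0.15 rad, less where a joint would pass 70% of its speed; a pose out of reach is approached as far as the arm can. OPENING is the finger opening in mm, set as the command begins (- or left out keeps the last). The fingers move at their own pace and stop on an object; FORCE is the grip in N (left out, the last holds). Time passes only in rows, so rows that do not move let the fingers close. It prints the time, the measured TCP pose, the force, the opening and the grip force at its end.
- manip.read_state(): the state, without advancing time (a new reading comes with each control period).
- manip.camera(name): name is "side" or "top"; returns (picture, depth): 420x560x3 uint8, red, green, blue; 420x560 float32, mm along the optical axis (not along the pixel's ray), 0 where there is no reading.
- manip.camera_info(name): a dict with "K" (3x3 intrinsics, pixels), "dist" ([k1, k2, p1, p2, k3] as OpenCV has them; the pictures are not rectified), "rvec" (rotation vector, rad) and "tvec" (3), from world to camera coordinates, as OpenCV has them. Camera axes: x right, y down, z forward; pixel columns grow to the right and rows downward; lengths in mm; the calibration is good to about 2 mm. A picture is of the moment at which its call begins. camera_info takes no time and is no camera call.
- manip.sign_off(): hands the job in; it is judged then, once.
The state is a dict: "clock": time; "joints": joint angles; "qd": joint speeds; "effort": joint torques, N m; "eef_pos": TCP position; "eef_rot": TCP orientation; "wrist_force": force on the tool from outside, world axes, zero at the start; "moment": the same for the moment, N m; "finger_gap": finger opening in mm; "finger_force": force on a finger pad.
Only numpy, scipy, OpenCV 4.12 (cv2) and the standard library are available. Lean on these libraries where they do the work, as an engineer would, in place of code of your own. Each camera call takes 0.05 s, during which the arm holds its last target. There are 200 camera calls.

### The job

Fit the clean dust filter (white frame, red pull bar) into the empty recess on top of the grey bench extractor: with its opposite edge still raised, tuck its yellow tongue under the orange retaining lip, then lower that opposite edge gently, without letting it drop, until the filter lies flat and fully home in the recess, and let go of it. It stands in the rack beside a worn grey one; the wooden sloping rest is there, if you want it, for changing your grip from the filter's top edge to its pull bar. Leave the worn filter and everything else on the bench where it is.

Things in the scene. Friction and masses are not known exactly. Their poses are not given: they have to be found in the camera images.
- filter: Clean filter: white frame 100 (x) x 120 (y) x 14 (z) mm, both faces blue, red pull bar, yellow tongue on its -x edge; 112 mm from tongue tip to the far edge (x = +50); 0.28 kg give or take 30%. Origin: centre of the frame's underside; z points out of the face with the bar. It starts upright in either rack slot, tongue down on the slot floor, +x up, bar facing the rack's -x side.
- filter_tongue (a point): Middle of the clean filter's tongue tip: filter frame (-62, 0, 7) mm. The tongue is 12 mm long (x -62 to -50), 110 mm wide (y) and 6 mm thick (z 4 to 10). Axes as the filter's.
- filter_bar (a point): Centre of the clean filter's red pull bar: filter frame (0, 0, 27) mm. The bar is solid, 14 (x) x 70 (y) x 26 (z) mm, z 14 to 40, in the middle of the face. Axes as the filter's.
- worn_filter: Worn filter of exactly the same shape, grey frame with brown face, black bar; it stands in the other slot, the same way round. To be left there.
- rack: Fixed aluminium rack, base plate 140 (x) x 124 (y) x 12 mm, origin under its centre. Two slots along y, 18 mm wide, mid planes at x = -35 and +35 mm, floor at z = 12, between walls 4 mm thick that end at z = 42; open at the ends. The filters' top edges stand at z = 124; they may lean a few degrees.
- rest: Fixed wooden sloping rest for parking a filter, base 110 x 110 x 12 mm, origin under its centre. Its face rises at 45 degrees towards +x from a foot line at (x, z) = (-35, 22) mm, 110 mm wide (y), 92 mm long up the slope, 8 mm thick. A ledge across the foot, square to the face, stands 12 mm out of it; the tongue tip rests on that. See rest_top.
- rest_top (a point): Middle of the upper end of the sloping face, rest frame (30, 0, 87) mm. Above its lowest 22 mm the face is a fork: two rails 27 mm wide with a gap 56 mm wide between them (y -28 to +28), open behind, so that a finger can go behind the filter. A filter parked bar outwards, tongue on the ledge, stands 20 mm beyond the rails' tops.
- extractor: Fixed grey dust extractor, 190 (x) x 176 (y) mm, 69 mm high. Origin: on its underside, right below the seat point. The recess in its top has a flat floor at z = 55 mm and spans x -64.5 to +52.5, y -63 to +63 mm; its side and +x walls are 14 mm high, and the lip is along its -x (robot) side.
- extractor_seat (a point): On the recess floor, extractor frame (0, 0, 55) mm: where the filter's origin comes to lie when it is fully home (play 2.5 mm along x, 3 mm along y), filter axes parallel to the extractor's, tongue towards -x, under the lip.
- extractor_lip (a point): Middle of the inner lower edge of the orange lip, extractor frame (-54.5, 0, 67) mm. The lip is 150 mm wide (y) and 4 mm thick (z 67 to 71); it overhangs the recess by 10 mm, its underside 12 mm above the recess floor.
- flux_bottle: Amber bottle, 48 mm across, 120 mm high, origin under its centre. Bystander.
- brass_pot: Open brass cup, 72 mm across, 75 mm high, origin under its centre. Bystander.
- ring_box: Red jewellery box, 72 x 62 x 44 mm, origin under its centre. Bystander.
- dish: White ceramic dish, 100 mm across, 20 mm high, origin under its centre. Bystander.
- hammer: Hammer 190 mm long, lying along its x axis on the bench near the robot, under 45 mm high. Bystander.
- swage_block: Dark steel block with three rounded steel ribs on top, 90 x 60 x 50 mm without the ribs (10 mm more), 1.8 kg, origin under its centre. Bystander.

How it is judged:
By the outcome, as a careful person would: the job done as asked, in the order asked, and still so for the second after the job is handed in, with the robot touching nothing.
It also fails if it takes over 64 s, if anything falls off the work surface, if the arm or the gripper's body presses on something with over 40 N, if the wrist force passes 120 N, or if a joint passes its speed limit or range.

## Working session

There is one attempt and no reset: what is moved stays moved. The work goes in short steps, Python scripts to look and compute and a shell command to move; the robot and the scene stay as the last step left them, time stands still between calls to the robot, and variables do not carry over. Pictures are saved under pics/ and viewed, at most 13 in all, crops included, and the job is handed in when it is done.

```bash
ls; mkdir -p pics
python3 - <<'E'
from cell import manip
import cv2,numpy as np
for n in("side","top"):
    p,d=manip.camera(n); cv2.imwrite(f"pics/{n}0.png",p[:,:,::-1]); np.savez(f"{n}0.npz",p=p,d=d)
    i=manip.camera_info(n); R=cv2.Rodrigues(np.array(i["rvec"],float))[0]
    print(n,np.round(i["K"],1).tolist(),np.round(i["dist"],3),(-R.T@np.array(i["tvec"]).ravel()).round(),R.round(2).tolist(),(d>0).mean())
print(manip.read_state(),manip.grip_depth)
E
```

```text
cell.py
nudge.py
pics
side [[466.0, 0.0, 282.2], [0.0, 466.0, 210.2], [0.0, 0.0, 1.0]] [-0.128  0.     0.     0.     0.   ] [ 313. -681.  706.] [[0.95, -0.31, -0.0], [-0.22, -0.64, -0.74], [0.23, 0.7, -0.68]] 0.9960459183673469
top [[407.7, 0.0, 277.4], [0.0, 407.7, 210.3], [0.0, 0.0, 1.0]] [-0.094  0.     0.     0.     0.   ] [450. -22. 913.] [[-0.01, -1.0, -0.03], [-0.99, 0.01, -0.13], [0.13, 0.03, -0.99]] 0.9957610544217687
{'clock': 0.1, 'joints': array([ 1.14039855e+00,  3.00375564e-01,  1.52151543e+00,  2.93749684e-05,
        1.32066068e+00, -6.66002532e-02]), 'qd': array([-0.00020541, -0.00048235, -0.00282225, -0.00094689, -0.00175116,
        0.00055323]), 'effort': array([ 1.64996716e-03, -5.32634032e+01, -3.53286660e+01,  7.09603890e-02,
        2.35273369e-02, -1.50325627e-05]), 'eef_pos': array([195.59227563, 513.77344576, 171.26650988]), 'eef_rot': array([-3.14063765e+00, -9.22146751e-05,  2.77778780e+00]), 'wrist_force': array([-0.13628852,  0.44299601,  0.62911517]), 'moment': array([-0.02308782,  0.05433669,  0.02175386]), 'finger_force': 0.0, 'finger_gap': 94.03667868913043} -18.8
```

View pics/side0.png

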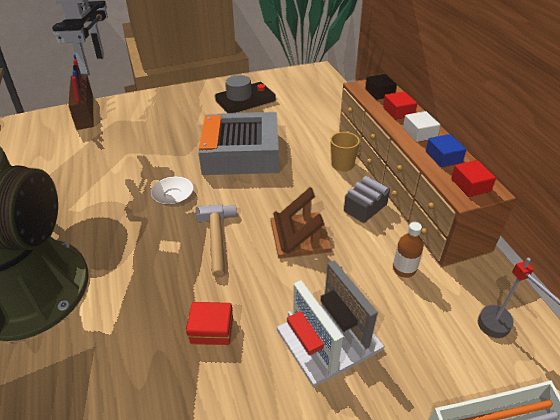

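View pics/top0.png

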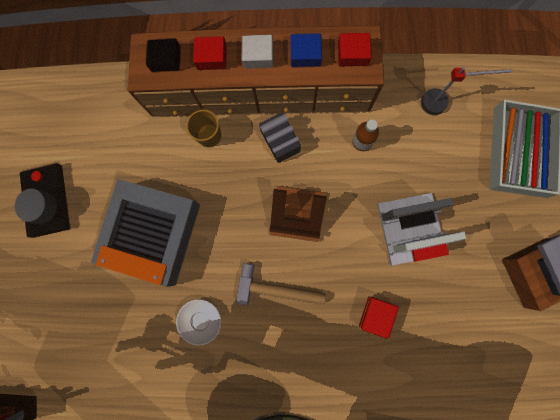

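The side view shows the clean filter in the rack's near slot, with its red bar at about (303,332). The rest is at about (300,225) and the extractor at about (240,145), its lip on the robot side at (210,132). In the top view the filter's top edge is at (438,243), the rest at (299,212) and the lip at (132,265). Next I'll measure these.

```bash
cat > h.py <<'E'
from cell import manip
import cv2,numpy as np
class V:
    def __init__(s,n,p=None,d=None):
        if p is None: p,d=manip.camera(n)
        s.p,s.d=p,d; i=manip.camera_info(n); s.K=np.array(i["K"],float); s.D=np.array(i["dist"],float)
        s.R=cv2.Rodrigues(np.array(i["rvec"],float))[0]; s.t=np.array(i["tvec"],float).ravel(); s.c=-s.R.T@s.t
        s.hsv=cv2.cvtColor(p,cv2.COLOR_RGB2HSV)
        v,u=np.mgrid[:p.shape[0],:p.shape[1]]; uv=np.stack([u,v],-1).reshape(-1,1,2).astype(float)
        r=s.ray(uv); s.X=(s.c+r*d.reshape(-1,1)).reshape(*d.shape,3)   # depth points
    def ray(s,uv):
        n=cv2.undistortPoints(np.asarray(uv,float).reshape(-1,1,2),s.K,s.D)[:,0]
        return np.c_[n,np.ones(len(n))]@s.R
    def plane(s,uv,z):
        r=s.ray(uv); return s.c+r*((z-s.c[2])/r[:,2])[:,None]
    def mask(s,lo,hi,box):
        m=cv2.inRange(s.hsv,np.array(lo),np.array(hi)); k=np.zeros_like(m); x0,y0,x1,y1=box; k[y0:y1,x0:x1]=255
        return m&k
def tri(a,ua,b,ub):
    ra,rb=a.ray(ua)[0],b.ray(ub)[0]; l=np.linalg.lstsq(np.c_[ra,-rb],b.c-a.c,rcond=None)[0]
    P,Q=a.c+ra*l[0],b.c+rb*l[1]; return (P+Q)/2,np.linalg.norm(P-Q)
def cen(m):
    n,l,st,c=cv2.connectedComponentsWithStats(m); k=1+np.argmax(st[1:,4]); return c[k],(l==k)
def load(n): z=np.load(n+"0.npz"); return V(n,z["p"],z["d"])
E
python3 - <<'E'
from h import *
S,T=load("side"),load("top")
# lip
b=dict(S=(190,105,235,155),T=(85,235,180,295))
co,mo=cen(S.mask((5,150,120),(20,255,255),b['S'])); ct,mt=cen(T.mask((5,150,120),(20,255,255),b['T']))
print("lip",co,ct,tri(S,co,T,ct)); 
for n,v,m in(("S",S,mo),("T",T,mt)): 
    X=v.X[m]; print(n,m.sum(),np.median(X,0).round(1))
q=T.plane(np.argwhere(mt)[:,::-1],71); print("lip rect",cv2.minAreaRect(q[:,:2].astype(np.float32)))
# extractor top face by height
X=T.X; m=(X[...,2]>62)&(X[...,2]<80)&(X[...,1]>150)&(X[...,1]<420)&(X[...,0]>280)&(X[...,0]<580)
c,mm=cen((m*255).astype(np.uint8)); q=X[mm]; print("extr top rect",mm.sum(),cv2.minAreaRect(q[:,:2].astype(np.float32)),np.median(q[:,2]))
m=(X[...,2]>48)&(X[...,2]<60)&(X[...,1]>180)&(X[...,1]<400)&(X[...,0]>300)&(X[...,0]<560);print("floor",m.sum(),np.median(X[m],0))
# bar
cs,ms=cen(S.mask((0,150,80),(6,255,255),(275,300,330,360))|S.mask((172,150,80),(180,255,255),(275,300,330,360)))
ct,mt=cen(T.mask((0,150,80),(6,255,255),(400,230,470,270))|T.mask((172,150,80),(180,255,255),(400,230,470,270)))
print("bar",cs,ct,tri(S,cs,T,ct),np.median(S.X[ms],0),np.median(T.X[mt],0))
# filter top edge
m=(X[...,2]>112)&(X[...,2]<135)&(X[...,1]>-450)&(X[...,1]<-200)&(X[...,0]>250)&(X[...,0]<560)
n,l,st,c=cv2.connectedComponentsWithStats((m*255).astype(np.uint8))
for k in range(1,n):
    if st[k,4]>30: q=X[l==k]; print("edge",st[k],c[k],cv2.minAreaRect(q[:,:2].astype(np.float32)),np.median(q[:,2]))
# rest and rack base: height slices
for nm,(x0,x1,y0,y1) in dict(rest=(380,560,-110,60),rack=(280,520,-430,-180)).items():
  for z0,z1 in((8,16),(30,40),(60,70),(78,92)):
    m=(X[...,2]>z0)&(X[...,2]<z1)&(X[...,1]>y0)&(X[...,1]<y1)&(X[...,0]>x0)&(X[...,0]<x1)
    q=X[m]; print(nm,z0,m.sum(), cv2.minAreaRect(q[:,:2].astype(np.float32)) if m.sum()>5 else '',np.median(q,0).round(1) if len(q) else '')
u=[]
for nm,v,bx in(("T",T,(420,220,480,260)),("S",S,(285,275,345,365))):
    o=v.p[bx[1]:bx[3],bx[0]:bx[2],::-1]; u.append(cv2.resize(o,(400,int(400*o.shape[0]/o.shape[1])),interpolation=cv2.INTER_NEAREST))
for nm,v,bx in(("T",T,(260,175,340,245)),("S",S,(265,180,335,265))):
    o=v.p[bx[1]:bx[3],bx[0]:bx[2],::-1]; u.append(cv2.resize(o,(400,int(400*o.shape[0]/o.shape[1])),interpolation=cv2.INTER_NEAREST))
h=np.zeros((600,800,3),np.uint8)
for i,o in enumerate(u):
    o=cv2.resize(o,(400,300)) ; h[i//2*300:i//2*300+300,i%2*400:i%2*400+400]=o
cv2.imwrite("pics/crops.png",h)
E
```

```text
lip [209.78483245 132.0952381 ] [130.31188811 264.92727273] (array([447.69353557, 319.32977108,  64.21866066]), np.float64(2.867789193484792))
S 567 [447.7 309.1  70.4]
T 1430 [446.2 317.3  71.1]
lip rect ((446.39324951171875, 318.1796569824219), (149.56918334960938, 45.02490234375), 73.63378143310547)
extr top rect 3362 ((514.35791015625, 297.7410888671875), (179.8442840576172, 185.12188720703125), 74.01058197021484) 69.79928360722892
floor 2559 [512.55271846 291.75999417  56.07969878]
bar [304.80258065 332.49290323] [429.9408867  252.22167488] (array([ 469.49040659, -306.78767291,   74.40456558]), np.float64(3.5090780476548877)) [ 469.82501076 -310.07229031   80.44593107] [ 467.81729086 -304.37115557   81.25119262]
edge [391 204  60  13 357] [414.6022409  209.22689076] ((554.740234375, -277.84600830078125), (14.978477478027344, 118.52195739746094), 10.481173515319824) 124.10186556364704
edge [404 231  62  20 487] [435.01026694 240.49075975] ((489.25927734375, -301.879150390625), (16.0203857421875, 120.49778747558594), 10.48547077178955) 124.36148313545937
rest 8 332 ((472.638092041
[... 235 characters left out ...]
5  33.9]
rest 60 31 ((557.2926635742188, -76.87242889404297), (25.459623336791992, 5.7245025634765625), 82.90340423583984) [557.3 -80.7  62.6]
rest 78 0  
rack 8 797 ((466.32855224609375, -237.23419189453125), (92.94434356689453, 236.9374542236328), 42.0836296081543) [ 503.  -264.8   12.3]
rack 30 47 ((420.1710205078125, -245.6927032470703), (91.86988830566406, 266.6385498046875), 59.3136100769043) [ 369.4 -218.1   36.7]
rack 60 16 ((473.7045593261719, -281.3953552246094), (37.586029052734375, 74.01853942871094), 12.591890335083008) [ 476.7 -243.9   67.1]
rack 78 441 ((482.04510498046875, -294.38323974609375), (104.25813293457031, 65.61505126953125), 81.09217071533203) [ 469.8 -302.8   81.4]
```

View pics/crops.png

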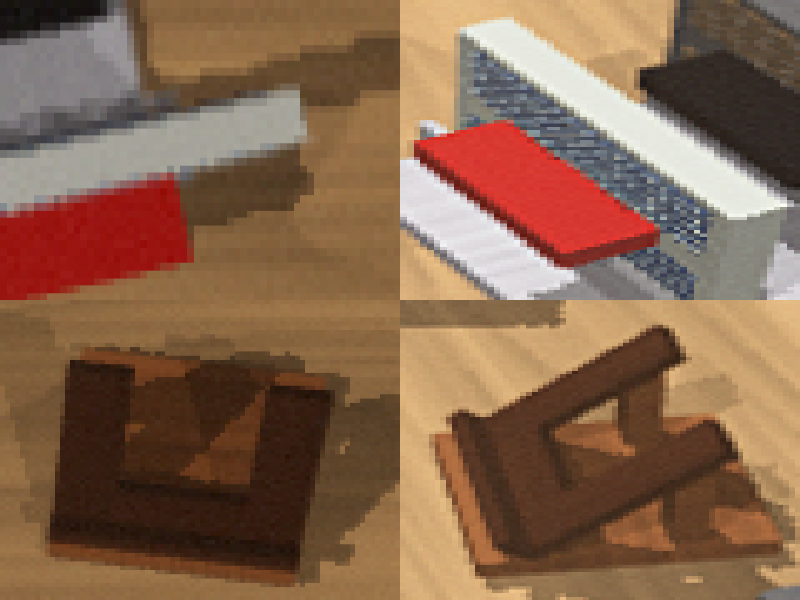

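The crops show a plain top-edge grip is possible. The rest's foot and ledge face the robot, at about (270–320, 232–239) in the top view, with the rails rising away from it. The rest needs a tighter measurement.

Run:
```python
from h import *
S,T=load("side"),load("top")
for v,bx in((T,(265,183,335,245)),(S,(265,185,335,262))):
    x0,y0,x1,y1=bx; X=v.X[y0:y1,x0:x1].reshape(-1,3); dd=v.d[y0:y1,x0:x1].ravel(); X=X[dd>0]
    print(len(X),np.percentile(X,[0,5,50,95,100],axis=0).round(0).tolist(),(dd==0).sum())
    Z=X[(X[:,2]>9)&(X[:,2]<15)]; print("base",len(Z),cv2.minAreaRect(Z[:,:2].astype(np.float32)))
    Z=X[X[:,2]>9]; print("all",len(Z),cv2.minAreaRect(Z[:,:2].astype(np.float32)))
    # slope plane by RANSAC
    Z=X[(X[:,2]>28)&(X[:,2]<86)]; g=np.random.default_rng(0); best=0
    for _ in range(500):
        a,b,c=Z[g.choice(len(Z),3,False)]; n=np.cross(b-a,c-a); n/=np.linalg.norm(n)+1e-9; k=abs((Z-a)@n)<2
        if k.sum()>best: best=k.sum(); K=k
    P=Z[K]; m=P.mean(0); n=np.linalg.svd(P-m)[2][2]; n*=np.sign(n[2]); print("plane",best,len(Z),m.round(1),n.round(3),"yaw",np.degrees(np.arctan2(-n[1],-n[0])),"offset at z=22:",)
    yaw=np.arctan2(-n[1],-n[0]); ex=np.array([np.cos(yaw),np.sin(yaw)]); ey=np.array([-ex[1],ex[0]])
    al=P[:,:2]@ex; ac=P[:,:2]@ey; print("across",ac.min(),ac.max(),"al(z=22)",np.median(al-(P[:,2]-22)), "z range",P[:,2].min(),P[:,2].max())
```

```text
4330 [[490.0, -121.0, -5.0], [497.0, -112.0, -2.0], [557.0, -41.0, 12.0], [624.0, 30.0, 77.0], [631.0, 37.0, 90.0]] 10
base 943 ((559.2476806640625, -35.2706298828125), (109.31238555908203, 110.63370513916016), 81.15300750732422)
all 2516 ((559.3480834960938, -35.48225402832031), (110.0396499633789, 110.68766021728516), 80.95623779296875)
plane 864 1161 [556.1 -34.9  54.1] [-0.692  0.11   0.713] yaw -9.030826131112576 offset at z=22:
across -2.2634641203063803 107.77908212768772 al(z=22) 522.6223707890347 z range 28.007357780641655 85.95151710593018
5363 [[472.0, -221.0, -5.0], [500.0, -98.0, -3.0], [567.0, -14.0, 2.0], [659.0, 114.0, 70.0], [698.0, 150.0, 121.0]] 27
base 763 ((561.9427490234375, -38.33099365234375), (112.96141052246094, 110.57770538330078), 81.3055191040039)
all 2474 ((552.2564697265625, -99.75980377197266), (238.79721069335938, 110.40849304199219), 80.98107147216797)
plane 767 1241 [560.1 -41.4  54.4] [-0.697  0.106  0.709] yaw -8.675280533755059 offset at z=22:
across -9.112086822362093 103.94334195649448 al(z=22) 527.471029774535 z range 28.02845250448115 85.75057500761352
```

Run:
```python
from h import *
T=load("top")
for n,uv in dict(cabfront=(300,108),cabtop=(300,80),cabedge=(300,93),boxtop=(305,50),swage=(281,137),bottle=(368,128),pot=(204,128)).items(): print(n,T.X[uv[1],uv[0]].round(0))
X=T.X; m=(X[...,2]>100)&(X[...,0]>600); print("cab",np.percentile(X[m],[1,50,99],axis=0).round(0).tolist())
```

```text
cabfront [797. -45.  32.]
cabtop [808. -43. 151.]
cabedge [794. -43. 121.]
boxtop [853. -53. 188.]
swage [724.  -2.  48.]
bottle [ 718. -179.  120.]
pot [764. 179.   4.]
cab [[789.0, -362.0, 104.0], [837.0, 36.0, 151.0], [925.0, 303.0, 188.0]]
```

```bash
cat > g.py <<'E'
# plan(target pos, target R, mm per row, rad per row): prints, per 5-row command, last row in the tool axes at that command's start
from h import *
from scipy.spatial.transform import Rotation as Ro, Slerp
def down(yaw,lean=0):   # tool y along heading yaw (deg) when vertical; lean>0: tips point back towards -heading
    return Ro.from_euler('z',yaw,degrees=True)*Ro.from_euler('y',lean,degrees=True)*Ro.from_matrix(np.array([[0,1,0],[1,0,0],[0,0,-1]],float))
def cur():
    s=manip.read_state(); return np.array(s["eef_pos"]),Ro.from_euler('xyz',s["eef_rot"])
def plan(wps,mm=45,rad=.14,start=None):
    p,R=start or cur()
    for q,Q in wps:
        q=np.array(q,float); d=np.linalg.norm(q-p); a=(R.inv()*Q).magnitude(); n=max(1,int(np.ceil(max(d/mm,a/rad)-.05)))
        sl=Slerp([0,1],Ro.concatenate([R,Q])); k=0
        print("-> ",q.round(0),"rows",n)
        while k<n:
            e=min(k+5,n); r0=sl(k/n); p0=p+(q-p)*k/n; p1=p+(q-p)*e/n
            print("  %d rows, last:"%(e-k),r0.inv().apply(p1-p0).round(1).tolist(),(r0.inv()*sl(e/n)).as_rotvec().round(3).tolist()); k=e
        p,R=q,Q
E
python3 -c "
from g import *
print(down(0).as_matrix(), down(0,45).apply([0,0,1]))
D=down(10.5)
plan([([489.3,-301.9,205],D)])
plan([([489.3,-301.9,94],D)],start=(np.array([489.3,-301.9,205]),D))"
```

```text
[[ 0.  1.  0.]
 [ 1.  0.  0.]
 [ 0.  0. -1.]] [-0.70710678  0.         -0.70710678]
->  [ 489. -302.  205.] rows 20
  5 rows, last: [-141.2, -164.5, -8.3] [-0.0, 0.0, 0.256]
  5 rows, last: [-178.2, -123.4, -8.3] [-0.0, 0.0, 0.256]
  5 rows, last: [-203.6, -74.2, -8.4] [-0.0, 0.0, 0.256]
  5 rows, last: [-215.8, -20.3, -8.4] [-0.0, 0.0, 0.256]
->  [ 489. -302.   94.] rows 3
  3 rows, last: [0.0, 0.0, 111.0] [0.0, 0.0, 0.0]
```

```bash
python3 nudge.py '[[-28,-33,-2,0,0,0.05],[-56,-66,-3,0,0,0.1],[-85,-99,-5,0,0,0.154],[-113,-132,-7,0,0,0.205],[-141,-164.5,-8.3,0,0,0.256]]' 40
python3 nudge.py '[[-36,-25,-2,0,0,0.05],[-71,-49,-3,0,0,0.1],[-107,-74,-5,0,0,0.154],[-143,-99,-7,0,0,0.205],[-178,-123.4,-8.3,0,0,0.256]]'
python3 nudge.py '[[-41,-15,-2,0,0,0.05],[-81,-30,-3,0,0,0.1],[-122,-45,-5,0,0,0.154],[-163,-59,-7,0,0,0.205],[-203.6,-74.2,-8.4,0,0,0.256]]'
python3 nudge.py '[[-43,-4,-2,0,0,0.05],[-86,-8,-3,0,0,0.1],[-130,-12,-5,0,0,0.154],[-173,-16,-7,0,0,0.205],[-215.8,-20.3,-8.4,0,0,0.256]]'
python3 nudge.py '[[0,0,0,0,0,0],[0,0,0,0,0,0]]'
python3 -c "
from g import *
D=down(10.5)
plan([([489.3,-301.9,120],D),([489.3,-301.9,94],D)])
T=V('top');m=(T.X[...,2]>100)
cv2.imwrite('pics/a.png',T.p[150:300,350:520,::-1].repeat(4,0).repeat(4,1)[:600,:680])"
```

```text
clock: 0.6
eef_pos: [269.0, 308.4, 179.9]
eef_rot: [-3.141, 0.0, 2.52]
wrist_force: [1.3, 0.3, 0.5]
finger_gap: 57.4
finger_force: 0.0
clock: 1.1
eef_pos: [342.3, 104.5, 188.5]
eef_rot: [3.141, 0.0, 2.264]
wrist_force: [0.7, -0.5, -0.5]
finger_gap: 40.2
finger_force: 0.0
clock: 1.6
eef_pos: [415.8, -99.6, 196.8]
eef_rot: [3.141, 0.0, 2.007]
wrist_force: [0.4, 0.6, -0.4]
finger_gap: 40.1
finger_force: 0.0
clock: 2.1
eef_pos: [489.1, -303.4, 204.9]
eef_rot: [-3.141, -0.0, 1.751]
wrist_force: [0.4, 1.9, 0.9]
finger_gap: 40.1
finger_force: 0.0
clock: 2.3
eef_pos: [488.5, -301.7, 204.2]
eef_rot: [-3.14, -0.001, 1.753]
wrist_force: [-0.0, 0.4, 0.0]
finger_gap: 39.8
finger_force: 0.0
->  [ 489. -302.  120.] rows 2
  2 rows, last: [-0.4, 0.8, 84.2] [-0.001, -0.001, -0.001]
->  [ 489. -302.   94.] rows 1
  1 rows, last: [0.0, 0.0, 26.0] [0.0, 0.0, 0.0]
```

View pics/a.png

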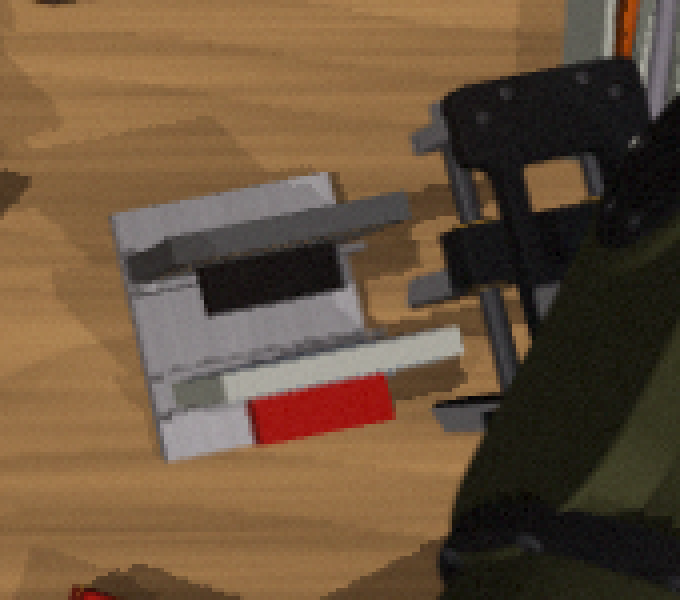

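```bash
python3 -c "
from g import *
p,R=cur(); T=V('top')
def pr(x): return (cv2.projectPoints(np.array([x],float),cv2.Rodrigues(T.R)[0],T.t,T.K,T.D)[0].ravel()-[350,150])*4
for o in [(0,0,0),(0,20,0),(0,-20,0),(0,20,-40),(0,-20,-40),(0,20,-80),(0,-20,-80)]: print(o,pr(p+R.apply(o)).round())
print(pr([489.3,-301.9,124.2]))
m=(T.d>0)&(T.X[...,2]>195)&(T.X[...,1]<-240)&(T.X[...,1]>-330); print(np.percentile(T.X[m],[1,50,99],axis=0).round())
"
```

```text
(0, 0, 0) [405. 353.]
(0, 20, 0) [394. 308.]
(0, -20, 0) [415. 398.]
(0, 20, -40) [430. 300.]
(0, -20, -40) [453. 395.]
(0, 20, -80) [471. 290.]
(0, -20, -80) [495. 391.]
[342.81414447 361.70237315]
[[ 418. -317.  259.]
 [ 512. -268.  511.]
 [ 574. -240.  575.]]
```

```bash
python3 -c "
from g import *
S=V('side'); p,R=cur()
i=cv2.projectPoints(np.array([p+R.apply((0,y,z)) for y in(-20,20) for z in(0,-19,-40)]),cv2.Rodrigues(S.R)[0],S.t,S.K,S.D)[0].reshape(-1,2)
o=S.p[150:350,230:430,::-1].repeat(3,0).repeat(3,1).copy()
for a in i:
  c=tuple(int(v) for v in (a-[230,150])*3); print(c); cv2.circle(o,c,3,(0,255,0),-1)
cv2.imwrite('pics/b.png',o)"
```

```text
(226, 386)
(227, 359)
(229, 328)
(299, 353)
(302, 326)
(305, 295)
```

View pics/b.png

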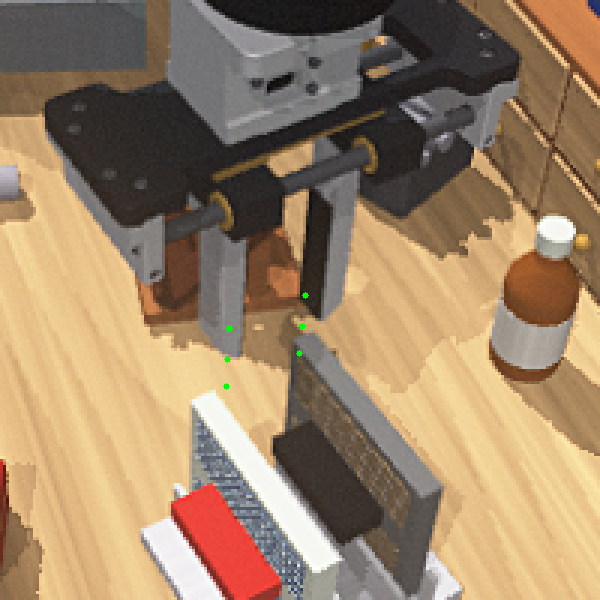

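```bash
python3 -c "
from g import *
p,R=cur()
for n in('side','top'):
  v=V(n); X=v.X[v.d>0]; L=R.inv().apply(X-p)
  for s in(1,-1):
    k=(abs(L[:,0])<40)&(L[:,1]*s>12)&(L[:,1]*s<45)&(L[:,2]>-70)&(L[:,2]<35); q=L[k]; print(n,s,k.sum(), 'zmax',np.percentile(q[:,2],[90,98,100]).round(1) if len(q) else '')
    q=q[q[:,2]<-15]
    if len(q): print('   ranges',np.percentile(q,[2,50,98],axis=0).round(1).tolist())
"
```

```text
side 1 279 zmax [-38.5 -34.2 -32.5]
   ranges [[-12.6, 19.6, -69.2], [-9.3, 21.1, -53.2], [5.7, 31.6, -34.2]]
side -1 228 zmax [-42.8 -36.3 -33.1]
   ranges [[-12.3, -32.5, -69.7], [-10.7, -30.6, -55.5], [5.0, -20.4, -36.3]]
top 1 58 zmax [-39.6 -35.6 -34.9]
   ranges [[2.4, 18.3, -68.5], [9.0, 23.5, -52.9], [10.9, 30.0, -35.6]]
top -1 81 zmax [-40.4 -36.5 -35.8]
   ranges [[-5.4, -32.8, -69.5], [8.9, -25.9, -55.1], [10.0, -21.0, -36.5]]
```

The side view shows the fingertips at about (222,355) and (322,318), visibly above the projected TCP dots. Depth agrees, putting the tips about 34 mm behind the TCP while the fingers are open. I'll shut the fingers and measure the tips again.

```bash
python3 nudge.py '[[0,0,0,0,0,0],[0,0,0,0,0,0],[0,0,0,0,0,0],[0,0,0,0,0,0]]' 3 | grep gap
cat > tip.py <<'E'
from g import *
p,R=cur(); g=manip.read_state()["finger_gap"]/2
for n in('side','top'):
  v=V(n); X=v.X[v.d>0]; L=R.inv().apply(X-p)
  for s in(1,-1):
    k=(abs(L[:,0])<40)&(L[:,1]*s>g-8)&(L[:,1]*s<g+25)&(L[:,2]>-90)&(L[:,2]<35); q=L[k]
    for z in(-85,-70,-55,-45,-35,-25,-15,-5,5):
      r=q[abs(q[:,2]-z)<5]
      if len(r)>2: print(n,s,z,len(r),r.min(0).round(1)[:2],r.max(0).round(1)[:2])
E
python3 tip.py
```

```text
finger_gap: 11.7
side 1 -85 88 [-12.    5.1] [ 6.4 17.9]
side 1 -70 86 [-12.4   4.7] [ 5.  17.9]
side 1 -55 81 [-12.6   5.1] [ 6.  17.8]
side 1 -45 75 [-12.4   5.1] [ 5.1 18.5]
side 1 -35 39 [-12.5   5.7] [ 5.8 14. ]
side -1 -85 89 [-12.5 -18.7] [ 6.7 -5.4]
side -1 -70 81 [-12.8 -18.3] [ 6.  -6.5]
side -1 -55 75 [-12.7 -18.2] [ 8. -7.]
side -1 -45 68 [-12.6 -18.1] [ 8.2 -5.6]
side -1 -35 14 [-13.2 -12.8] [-9.7 -5.3]
top 1 -85 3 [9.1 6.4] [10.7 11.5]
top 1 -70 20 [7.4 3.5] [10.4 14. ]
top 1 -55 17 [7.9 3.3] [10.7 14.7]
top 1 -45 13 [7.4 3.9] [10.  14.1]
top 1 -35 6 [7.  4.4] [9.4 9.6]
top -1 -85 9 [  4.4 -15.6] [ 9.5 -4.4]
top -1 -70 23 [ -2.7 -17.1] [10.2 -4.5]
top -1 -55 21 [ -6.3 -16.2] [10.3 -4.5]
top -1 -45 21 [ -0.1 -16. ] [10.2 -4.4]
top -1 -35 5 [  8.5 -10.6] [10.6 -5.5]
```

Both cameras agree, and the gap makes no difference: the real tips sit about 34 mm above the reported TCP. I'll descend in stages and re-measure the tips against the filter's top edge.

```bash
python3 nudge.py '[[0,0,0,0,0,0],[0,0.5,40,0,0,0],[0,0.8,74,0,0,0],[0,0.8,94,0,0,0],[0,0.8,94,0,0,0]]' 40
sed -i 's/(-85,-70,-55,-45,-35,-25,-15,-5,5)/(-60,-50,-40,-35,-30,-25,-20,-15,-10)/; s/<5\]/<2.5]/' tip.py; python3 tip.py; python3 -c "
from g import *
S=V('side'); cv2.imwrite('pics/c.png',S.p[180:380,230:430,::-1].repeat(3,0).repeat(3,1))"
```

```text
clock: 3.55
eef_pos: [488.5, -300.7, 108.5]
eef_rot: [-3.138, -0.003, 1.754]
wrist_force: [-0.1, 0.3, -0.3]
finger_gap: 39.1
finger_force: 0.0
side 1 -60 24 [-12.   18.5] [ 4.  30.3]
side 1 -50 25 [-11.4  18.4] [ 5.8 31.5]
side 1 -40 25 [-11.5  18.2] [ 5.3 30.8]
side 1 -35 15 [-11.3  18.5] [ 3.6 23.6]
side -1 -60 25 [-11.9 -31.6] [  6.3 -21. ]
side -1 -50 23 [-12.1 -31.4] [  5.5 -20.4]
side -1 -40 11 [-12.2 -30.2] [-10.  -20.2]
side -1 -35 4 [-12.5 -23.1] [-10.5 -20.3]
top 1 -60 4 [ 7.  22.7] [ 8.4 28.5]
top 1 -50 7 [ 6.6 19.6] [ 8.4 29.5]
top 1 -40 4 [-2.9 18.3] [ 8.5 22.7]
top -1 -60 4 [  8.1 -31. ] [  9. -20.]
top -1 -50 8 [ -3.7 -30.9] [  9.1 -20. ]
top -1 -40 6 [  4.4 -28.7] [  9.3 -20.1]
```

View pics/c.png

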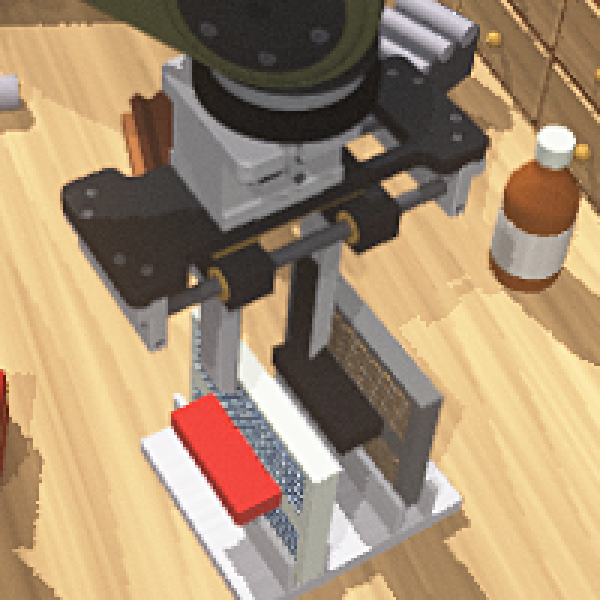

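```bash
python3 nudge.py '[[0,0,15,0,0,0],[0,0,25,0,0,0]]' | grep -E 'pos|force'
python3 nudge.py '[[0,0,12,0,0,0],[0,0,20,0,0,0],[0,0,20,0,0,0]]'| grep -E 'pos|force'
python3 tip.py | grep -v -- '-[56]0'
```

```text
eef_pos: [490.2, -301.8, 87.0]
wrist_force: [0.3, -1.4, -0.7]
finger_force: 0.0
eef_pos: [489.3, -301.2, 65.1]
wrist_force: [0.2, -0.4, -0.3]
finger_force: 0.0
side 1 -40 19 [-11.3  18.9] [ 4.8 29. ]
side 1 -35 15 [-11.   19.1] [ 5.5 22.6]
side 1 -20 3 [-10.  38.] [37.9 44.6]
side 1 -15 100 [-26.6  36.9] [39.8 45. ]
side 1 -10 32 [-27.5  37.1] [36.6 44.1]
side -1 -40 8 [-12.  -30.6] [  5.9 -22.6]
side -1 -20 22 [-35.2 -32.8] [ 28.6 -13.2]
side -1 -15 396 [-37.7 -33. ] [ 34. -12.]
side -1 -10 68 [-37.4 -33.3] [ 32.  -12.3]
top 1 -40 5 [ 0.3 18.1] [ 9.6 27.8]
top 1 -20 18 [-7.2 36.7] [39.1 44.7]
top 1 -15 84 [-9.7 36. ] [39.2 44.9]
top 1 -10 4 [-5.7 36.1] [26.5 44.6]
top -1 -40 3 [  7.2 -26.7] [  8.1 -20.8]
top -1 -20 43 [-15.4 -31.8] [ 35.4 -12.3]
top -1 -15 167 [-15.2 -32.8] [ 36.4 -12.1]
top -1 -10 7 [ 21.4 -31. ] [ 35.8 -14.3]
```

```bash
python3 nudge.py '[[0,0,0,0,0,0],[0,0,0,0,0,0],[0,0,0,0,0,0],[0,0,0,0,0,0],[0,0,0,0,0,0]]' 4 45
python3 nudge.py '[[0,0,-5,0,0,0],[0,0,-10,0,0,0],[0,0,-25,0,0,0],[0,0,-45,0,0,0],[0,0,-65,0,0,0]]'
python3 nudge.py '[[0,0,-15,0,0,0],[0,0,-25,0,0,0],[0,0,-25,0,0,0]]'
python3 -c "
from g import *
T=V('top');S=V('side');X=T.X;p,R=cur()
m=(T.hsv[...,1]<60)&(X[...,2]>p[2]+40)&(X[...,2]<p[2]+75)&(abs(X[...,1]+300)<90)&(abs(X[...,0]-489)<30)
q=X[m]; print(m.sum(),cv2.minAreaRect(q[:,:2].astype(np.float32)),np.median(q[:,2]),'rel',np.median(q[:,2])-p[2])
cv2.imwrite('pics/d.png',S.p[150:350,230:430,::-1].repeat(3,0).repeat(3,1))"
```

```text
clock: 4.8
eef_pos: [489.9, -301.5, 66.4]
eef_rot: [3.141, 0.0, 1.754]
wrist_force: [0.5, 0.7, 1.3]
finger_gap: 13.9
finger_force: 45.0
clock: 5.3
eef_pos: [489.5, -301.4, 132.0]
eef_rot: [-3.141, -0.0, 1.754]
wrist_force: [0.3, -0.2, -2.4]
finger_gap: 13.5
finger_force: 45.0
clock: 5.6
eef_pos: [490.0, -301.7, 157.4]
eef_rot: [3.14, 0.001, 1.754]
wrist_force: [0.6, -0.1, -2.7]
finger_gap: 13.4
finger_force: 45.0
478 ((487.7026062011719, -282.365234375), (82.71739196777344, 35.08186721801758), 86.99369812011719) 215.32662858469217 rel 59.78501099757392
```

View pics/d.png

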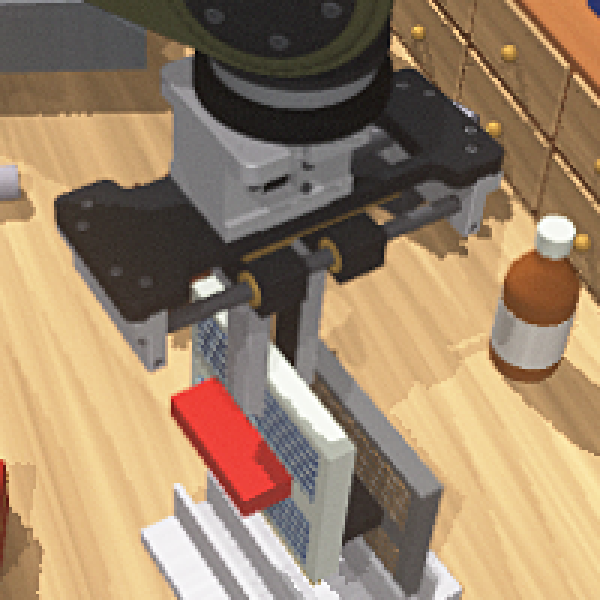

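The side view shows the filter lifted clear of the slot, held at the middle of its top edge, with the worn filter still in place. Next is the rest.

```bash
cat >> g.py <<'E'
def rest(a,z,b=0):
    t=np.radians(-9); return np.array([560.2+a*np.cos(t)-b*np.sin(t),-36.5+a*np.sin(t)+b*np.cos(t),z])
E
python3 -c "
from g import *
L=down(-9,45); plan([([490,-301.7,200],down(10.5)),(rest(15,170),L),(rest(1.8,82.7),L)],mm=38,rad=.12)"
```

```text
->  [ 490. -302.  200.] rows 2
  2 rows, last: [-0.5, 0.4, -44.5] [-0.001, -0.001, -0.0]
->  [575. -39. 170.] rows 8
  5 rows, last: [151.8, 82.2, 18.8] [0.486, 0.084, 0.202]
  3 rows, last: [99.1, 32.2, -0.9] [0.292, 0.05, 0.121]
->  [562. -37.  83.] rows 3
  3 rows, last: [0.0, 52.4, 71.1] [0.0, 0.0, 0.0]
```

```bash
python3 nudge.py '[[0,0,-25,0,0,0],[0,0,-44,0,0,0]]' | grep -E 'pos|_force'
python3 nudge.py '[[20,11,3,0.06,0.01,0.03],[50,27,6,0.16,0.028,0.067],[85,46,10,0.27,0.047,0.113],[120,65,15,0.38,0.066,0.16],[152,82,19,0.486,0.084,0.202]]' | grep -E 'pos|rot|_force'
python3 nudge.py '[[35,11,0,0.1,0.017,0.04],[70,22,0,0.2,0.034,0.08],[99,32,-1,0.292,0.05,0.121],[99,32,-1,0.292,0.05,0.121]]'
python3 -c "
from g import *
L=down(-9,45); plan([(rest(1.8,82.7),L)],mm=38,rad=.12)
print(L.as_euler('xyz'))"
```

```text
eef_pos: [489.4, -301.2, 199.8]
wrist_force: [0.2, -0.2, -1.6]
finger_force: 45.0
eef_pos: [543.0, -135.1, 180.3]
eef_rot: [-2.645, -0.031, 1.538]
wrist_force: [0.9, -0.6, -2.9]
finger_force: 45.0
clock: 6.8
eef_pos: [574.3, -35.3, 163.6]
eef_rot: [-2.343, 0.0, 1.416]
wrist_force: [0.1, -0.4, -4.6]
finger_gap: 14.0
finger_force: 45.0
->  [562. -37.  83.] rows 3
  3 rows, last: [-3.4, 49.6, 65.0] [-0.013, 0.002, 0.001]
[-2.35619449e+00 -2.22044605e-16  1.41371669e+00]
```

```bash
python3 nudge.py '[[-1,17,22,-0.006,0,0],[-3,34,44,-0.013,0,0],[-3.4,49.6,65,-0.013,0,0],[-3.4,49.6,65,-0.013,0,0],[-3.4,49.6,65,-0.013,0,0]]'
python3 -c "
from g import *
L=down(-9,45); plan([(rest(-1.8,65.1),L)],mm=38,rad=.12)
S=V('side');T=V('top')
o=np.zeros((600,800,3),np.uint8)
o[:,:400]=S.p[140:290,250:350,::-1].repeat(4,0).repeat(4,1); o[:,400:]=T.p[130:280,240:340,::-1].repeat(4,0).repeat(4,1)
cv2.imwrite('pics/e.png',o)"
```

```text
clock: 7.3
eef_pos: [563.2, -40.6, 89.8]
eef_rot: [-2.369, -0.0, 1.413]
wrist_force: [0.2, 0.3, -2.0]
finger_gap: 13.6
finger_force: 45.0
->  [558. -36.  65.] rows 1
  1 rows, last: [3.6, 13.3, 21.5] [0.013, -0.001, -0.0]
```

View pics/e.png

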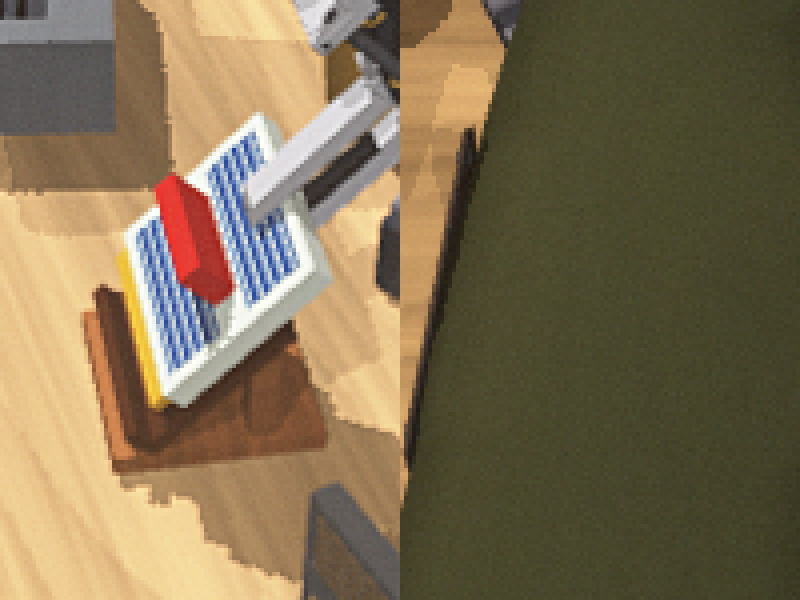

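The side view shows the filter lying above the rails at about the right angle. Its yellow tongue, from (122,250) to (160,405), is just up-slope of the ledge. I'll measure the gap in the rest's own slope coordinates.

```bash
cat > rs.py <<'E'
from g import *
s=np.sqrt(.5); p,R=cur(); print("tcp",p.round(1),R.as_euler('xyz').round(3))
t=np.radians(-9); A=np.array([[np.cos(t),np.sin(t),0],[-np.sin(t),np.cos(t),0],[0,0,1]])
v=V('side'); X=(v.X-[561.9,-38.3,0])@A.T; un=np.stack([(X[...,0]+35)*s+(X[...,2]-22)*s,-(X[...,0]+35)*s+(X[...,2]-22)*s,X[...,1]],-1)
box=(265,160,345,260)
for n,lo,hi in(("tongue",(20,120,100),(35,255,255)),("blue",(105,120,60),(125,255,255)),("barA",(0,180,60),(6,255,255))):
    m=v.mask(lo,hi,box)>0; m&=v.d>0
    if m.sum()>8: print(n,m.sum(),"u,n,b 2/50/98%",np.percentile(un[m],[2,50,98],axis=0).round(1).tolist())
    if n=="blue" and m.sum()>50:
        P=X[m]; nn=np.linalg.svd(P-P.mean(0))[2][2]; nn*=np.sign(nn[2]); print("  normal",nn.round(3),"slope deg",np.degrees(np.arctan2(-nn[0],nn[2])).round(1))
E
python3 nudge.py '[[0,0,0,0,0,0]]' >/dev/null; python3 rs.py
```

```text
tcp [563.7 -40.4  90.4] [-2.371 -0.     1.413]
tongue 116 u,n,b 2/50/98% [[0.6, -10.1, -58.2], [24.5, 22.2, -7.4], [28.2, 24.3, 81.7]]
blue 219 u,n,b 2/50/98% [[43.5, 25.9, -51.8], [97.9, 28.1, -13.6], [119.6, 30.0, 45.6]]
  normal [-0.717  0.002  0.697] slope deg 45.8
barA 337 u,n,b 2/50/98% [[75.7, 31.7, -39.8], [87.4, 50.4, -12.4], [90.0, 54.8, 29.4]]
```

```bash
python3 nudge.py '[[0,4,5,0.007,0,0],[0,8,10,0.013,0,0],[0,11,13,0.013,0,0],[0,11,13,0.013,0,0]]' | grep -E '_force'
python3 rs.py
```

```text
wrist_force: [-0.1, -0.3, -2.2]
finger_force: 45.0
tcp [561.5 -40.   71. ] [-2.354 -0.     1.413]
tongue 112 u,n,b 2/50/98% [[4.9, 8.4, -58.9], [9.1, 11.0, -7.4], [12.9, 12.9, 50.6]]
blue 207 u,n,b 2/50/98% [[28.2, 13.7, -51.8], [82.5, 15.6, -16.7], [104.3, 17.5, 45.4]]
  normal [-0.711  0.002  0.703] slope deg 45.3
barA 321 u,n,b 2/50/98% [[61.4, 19.7, -39.4], [72.6, 38.3, -11.8], [75.0, 42.6, 28.8]]
```

```bash
python3 nudge.py '[[0,0.5,1.5,0,0,0],[0,1,3,0,0,0],[0,1,3,0,0,0]]' | grep -E 'wrist'
python3 nudge.py '[[0,0.3,1,0,0,0],[0,0.5,2,0,0,0],[0,0.5,2,0,0,0]]' | grep -E 'wrist'
python3 rs.py
```

```text
wrist_force: [-0.4, -0.4, -2.8]
wrist_force: [-0.7, -0.4, -2.7]
tcp [559.4 -39.6  67.4] [-2.356 -0.     1.413]
tongue 111 u,n,b 2/50/98% [[-1.1, 6.9, -58.2], [5.1, 9.8, -5.9], [9.2, 11.8, 50.8]]
blue 209 u,n,b 2/50/98% [[24.1, 12.7, -52.0], [78.6, 14.9, -15.7], [100.7, 16.8, 46.2]]
  normal [-0.711  0.006  0.703] slope deg 45.3
barA 320 u,n,b 2/50/98% [[57.4, 18.2, -39.1], [68.2, 37.4, -10.9], [71.0, 41.8, 29.1]]
```

```bash
python3 nudge.py '[[0,0.5,1,0,0,0],[0,1,2,0,0,0],[0,1,2,0,0,0]]' | grep -E 'wrist'
python3 nudge.py '[[0,0.5,1,0,0,0],[0,0.5,1.5,0,0,0],[0,0.5,1.5,0,0,0]]' | grep -E 'wrist'
```

```text
wrist_force: [-0.6, -0.2, -1.4]
wrist_force: [7.2, 0.2, 8.2]
```

```bash
python3 rs.py | grep -E "tcp|bar"
```

```text
tcp [558.8 -39.5  65.4] [-2.358 -0.     1.413]
barA 316 u,n,b 2/50/98% [[55.4, 19.0, -39.7], [66.3, 36.1, -11.2], [69.1, 41.2, 28.5]]
```

```bash
python3 nudge.py '[[0,0,-0.5,0,0,0],[0,0,-0.5,0,0,0],[0,0,-0.5,0,0,0]]' 40 | grep -E 'wrist|gap'
python3 rs.py | grep -E "blue|normal|bar"
python3 nudge.py '[[0,0,-10,0,0,0],[0,0,-30,0,0,0],[0,0,-60,0,0,0],[0,0,-90,0,0,0],[0,0,-90,0,0,0]]'
python3 rs.py
```

```text
wrist_force: [-0.3, 0.7, -0.3]
finger_gap: 34.3
blue 178 u,n,b 2/50/98% [[22.5, 11.9, -51.0], [76.0, 13.8, -20.2], [98.3, 16.1, 45.6]]
  normal [-0.71  -0.003  0.705] slope deg 45.2
barA 312 u,n,b 2/50/98% [[55.8, 18.6, -39.6], [66.8, 36.7, -11.2], [69.4, 40.9, 28.2]]
clock: 10.15
eef_pos: [623.2, -49.9, 129.7]
eef_rot: [-2.361, -0.0, 1.413]
wrist_force: [-0.4, -0.1, 0.2]
finger_gap: 40.0
finger_force: 0.0
tcp [623.2 -49.9 129.7] [-2.361 -0.     1.413]
tongue 114 u,n,b 2/50/98% [[-1.0, 5.5, -58.1], [3.1, 9.2, -7.4], [7.1, 11.0, 51.0]]
blue 220 u,n,b 2/50/98% [[22.9, 11.9, -50.8], [78.1, 13.9, -13.4], [98.5, 15.6, 46.2]]
  normal [-0.708  0.003  0.706] slope deg 45.1
barA 312 u,n,b 2/50/98% [[55.9, 18.2, -39.3], [66.7, 37.0, -10.3], [69.6, 41.5, 27.8]]
```

The filter is parked flat on the rest at 45.1°, with its tongue on the ledge. Now I'll swing round to the bar.

```bash
python3 -c "
from g import *
plan([([600,-47,230],down(-9)),([524.3,-34.1,111.8],down(-9,-45))],rad=.145)"
```

```text
->  [600. -47. 230.] rows 6
  5 rows, last: [-0.7, -73.3, -47.3] [-0.653, -0.0, -0.001]
  1 rows, last: [-0.1, -5.9, -16.4] [-0.131, -0.0, -0.0]
->  [524. -34. 112.] rows 6
  5 rows, last: [0.7, -64.0, 98.5] [-0.654, -0.0, 0.0]
  1 rows, last: [0.1, -22.1, 7.8] [-0.131, 0.0, 0.0]
```

```bash
python3 nudge.py '[[0,-15,-10,-0.13,0,0],[0,-29,-19,-0.26,0,0],[0,-44,-28,-0.39,0,0],[0,-59,-38,-0.52,0,0],[-0.7,-73.3,-47.3,-0.653,0,0]]' | grep -E 'pos|wrist'
python3 nudge.py '[[0,-6,-16.4,-0.131,0,0]]' | grep -E 'pos|wrist'
python3 nudge.py '[[0,-13,20,-0.13,0,0],[0,-26,40,-0.26,0,0],[0,-38,59,-0.39,0,0],[0,-51,79,-0.52,0,0],[0.7,-64,98.5,-0.654,0,0]]' | grep -E 'pos|wrist'
python3 nudge.py '[[0,-22,8,-0.131,0,0],[0,-22,8,-0.131,0,0],[0,-22,8,-0.131,0,0]]'
cat > bar.py <<'E'
from g import *
p,R=cur(); L=down(-9,-45); print(p.round(1))
plan([([580.1,-42.9,55.2],L)],mm=30)
v=V('side'); X=R.inv().apply((v.X-p).reshape(-1,3)).reshape(v.X.shape)
m=(v.mask((0,180,60),(6,255,255),(265,160,345,260))>0)&(v.d>0); print("bar in tool",m.sum(),np.percentile(X[m],[2,50,98],axis=0).round(1).tolist() if m.sum() else '')
q=X[(v.d>0)&(abs(X[...,0])<20)&(abs(X[...,1])<40)&(abs(X[...,1])>16)&(X[...,2]>-60)&(X[...,2]<10)]
for s in(1,-1):
    r=q[q[:,1]*s>0]; print("finger",s,len(r),np.percentile(r,[2,98],axis=0).round(1).tolist() if len(r)>3 else '')
E
python3 bar.py
```

```text
eef_pos: [601.3, -47.0, 212.9]
wrist_force: [1.2, -0.7, 0.2]
eef_pos: [597.4, -46.5, 229.8]
wrist_force: [1.6, 0.3, -0.3]
eef_pos: [536.1, -36.5, 133.4]
wrist_force: [1.4, -0.2, -0.2]
clock: 11.6
eef_pos: [523.1, -34.3, 113.3]
eef_rot: [2.391, 0.001, 1.412]
wrist_force: [0.5, 0.7, -0.0]
finger_gap: 40.2
finger_force: 0.0
[523.1 -34.3 113.3]
->  [580. -43.  55.] rows 3
  3 rows, last: [0.6, 2.5, 81.8] [-0.035, 0.002, -0.0]
bar in tool 324 [[-37.3, -5.0, 26.2], [-9.7, 6.1, 30.7], [30.6, 8.6, 49.1]]
finger 1 95 [[-13.7, 20.8, -59.3], [6.0, 33.1, -36.0]]
finger -1 116 [[-13.7, -30.6, -59.5], [5.7, -18.5, -32.5]]
```

```bash
python3 nudge.py '[[0,0.5,20,-0.015,0,0],[0.3,1,45,-0.03,0,0],[0.6,2,65,-0.035,0,0],[0.6,2,65,-0.035,0,0]]' | grep -E 'pos|rot|wrist'; python3 bar.py
```

```text
eef_pos: [571.5, -45.0, 77.6]
eef_rot: [2.364, -0.002, 1.414]
wrist_force: [0.1, 0.7, -0.3]
[571.5 -45.   77.6]
->  [580. -43.  55.] rows 1
  1 rows, last: [3.4, -9.9, 21.7] [-0.008, -0.002, -0.001]
bar in tool 327 [[-34.2, -16.0, -33.8], [-5.6, -5.0, -28.8], [34.2, -2.4, -10.7]]
finger 1 258 [[-18.4, 17.1, -58.4], [18.0, 39.8, 4.5]]
finger -1 160 [[-18.1, -39.3, -59.6], [16.6, -17.2, -5.3]]
```

```bash
python3 nudge.py '[[1,-5,0,-0.004,0,0],[2,-9.5,0,-0.008,0,0],[2,-9.5,0,-0.008,0,0]]' | grep -E 'pos|rot|wrist'; python3 bar.py
```

```text
eef_pos: [564.5, -43.6, 77.5]
eef_rot: [2.363, -0.004, 1.419]
wrist_force: [0.6, 0.1, 0.3]
[564.5 -43.6  77.5]
->  [580. -43.  55.] rows 1
  1 rows, last: [3.0, -4.7, 26.6] [-0.007, -0.007, 0.0]
bar in tool 311 [[-35.0, -11.1, -28.5], [-8.4, -0.8, -25.0], [32.5, 3.1, -5.9]]
finger 1 240 [[-18.7, 16.4, -59.3], [19.0, 38.8, -0.6]]
finger -1 178 [[-17.5, -39.3, -58.9], [19.3, -19.1, 0.1]]
```

```bash
python3 -c "
from cell import manip
s=manip.read_state();print(s['joints'].round(3),s['effort'].round(1),s['wrist_force'].round(1))"
```

```text
[-0.138  0.154  2.205 -1.037  0.008  1.05 ] [ -0.  -35.  -25.4   0.1  -1.    0. ] [ 0.5 -0.4 -0.5]
```

The wrist has reached j5 = 0, so a −45° lean is out of reach this low. I'll try −36° and let the parallel pads square the bar up as they close.

```bash
python3 nudge.py '[[0,0,-20,0,0,0],[0,0,-40,0.05,0,0],[0,0,-40,0.1,0,0],[0,0,-40,0.15,0,0],[0,0,-40,0.15,0,0]]' 32 | grep -E 'pos|rot|wrist'; python3 -c "
from g import *
print(manip.read_state()['joints'].round(3))
L=down(-9,-36); b=np.array([550.4,-38.2,85.2]); z=L.apply([0,0,1])
plan([(b-z*10,L),(b+z*38,L)],mm=25,rad=.1)"
```

```text
eef_pos: [537.1, -38.3, 106.7]
eef_rot: [2.515, -0.007, 1.421]
wrist_force: [-0.3, -0.4, -0.9]
[-0.139  0.04   2.146  0.     0.328  0.013]
->  [545. -37.  93.] rows 1
  1 rows, last: [2.0, -2.0, 15.1] [-0.002, -0.01, 0.002]
->  [572. -42.  54.] rows 2
  2 rows, last: [0.0, 0.0, 48.0] [0.0, 0.0, 0.0]
```

```bash
python3 nudge.py '[[2,-2,15,0,-0.01,0],[2,-2,30,0,-0.01,0],[2,-2,35,0,-0.01,0],[2,-2,35,0,-0.01,0]]' | grep -E 'pos|rot|wrist'; sed -i 's/L=down(-9,-45).*/L=down(-9,-36); print(p.round(1),manip.read_state()["joints"].round(3)); b=np.array([550.4,-38.2,85.2])/; s/plan(\[.*/plan([(b+38*L.apply([0,0,1]),L)],mm=30)/' bar.py; python3 bar.py
python3 -c "
from g import *
v=V('side'); cv2.imwrite('pics/f.png',v.p[140:260,250:370,::-1].repeat(5,0).repeat(5,1))"
```

```text
eef_pos: [555.9, -40.0, 75.7]
eef_rot: [2.515, 0.003, 1.413]
wrist_force: [0.1, -0.2, -0.1]
[555.9 -40.   75.7] [-0.126  0.145  2.123 -0.086  0.248  0.107]
->  [572. -42.  54.] rows 1
  1 rows, last: [1.0, 1.0, 27.0] [-0.001, 0.003, 0.001]
bar in tool 276 [[-37.1, -6.8, -24.4], [-11.9, 2.9, -20.4], [29.3, 9.4, -1.2]]
finger 1 224 [[-18.7, 16.6, -58.3], [18.8, 39.2, 2.1]]
finger -1 175 [[-19.8, -38.8, -59.0], [18.6, -16.2, 9.7]]
```

View pics/f.png

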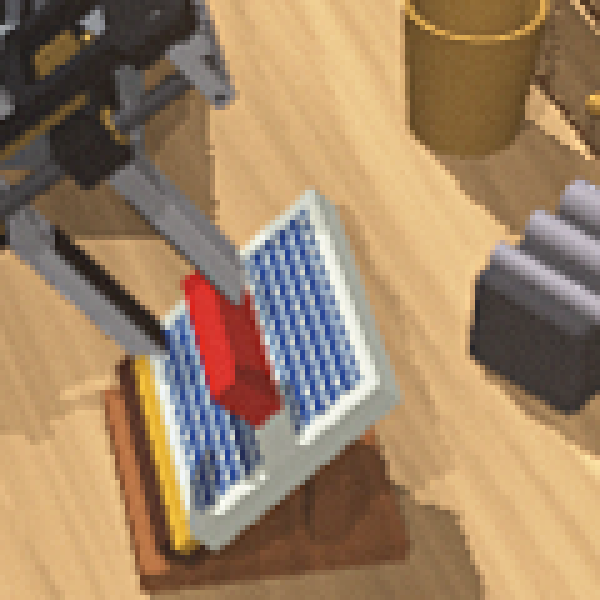

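```bash
python3 nudge.py '[[0.5,0.5,10,0,0,0],[1,1,18,0,0,0],[1,1,24,0,0,0],[1,1,24,0,0,0]]' | grep -E 'pos|rot|wrist'; python3 bar.py
```

```text
eef_pos: [570.9, -41.6, 56.3]
eef_rot: [2.515, 0.003, 1.412]
wrist_force: [0.4, -0.7, -0.6]
[570.9 -41.6  56.3] [-0.125  0.217  2.096 -0.109  0.203  0.132]
->  [572. -42.  54.] rows 1
  1 rows, last: [0.1, 0.1, 2.4] [-0.002, 0.003, 0.0]
bar in tool 280 [[-37.5, -7.6, -49.0], [-13.9, 2.1, -45.2], [28.1, 8.6, -26.1]]
finger 1 204 [[-18.8, 17.4, -59.1], [18.5, 39.1, -23.9]]
finger -1 149 [[-18.5, -39.4, -58.9], [11.6, -16.3, -14.3]]
```

```bash
python3 nudge.py '[[0,0,4,0,0,0],[0,0,4,0,0,0],[0,0,4,0,0,0],[0,0,4,0,0,0],[0,0,4,0,0,0]]' 4 30
python3 nudge.py '[[0,0,4,0,0,0]]' - 55;  python3 nudge.py '[[0,0,0,0,0,0],[0,0,0,0,0,0]]'; python3 rs.py; python3 bar.py
```

```text
clock: 14.4
eef_pos: [572.5, -41.8, 53.8]
eef_rot: [2.515, 0.003, 1.412]
wrist_force: [-7.8, 0.9, 3.2]
finger_gap: 15.4
finger_force: 29.0
clock: 14.5
eef_pos: [573.9, -42.0, 51.4]
eef_rot: [2.516, 0.003, 1.412]
wrist_force: [-70.3, 10.6, 61.7]
finger_gap: 15.1
finger_force: 58.7
clock: 14.7
eef_pos: [574.4, -42.0, 51.4]
eef_rot: [2.514, 0.003, 1.412]
wrist_force: [-32.6, 4.1, 27.0]
finger_gap: 15.1
finger_force: 56.7
tcp [574.4 -42.   51.4] [2.514 0.003 1.412]
tongue 113 u,n,b 2/50/98% [[-0.9, 8.4, -57.8], [3.5, 10.3, -10.0], [7.4, 12.1, 48.8]]
blue 222 u,n,b 2/50/98% [[22.7, 12.1, -51.3], [83.4, 14.0, -12.3], [99.0, 16.3, 43.7]]
  normal [-0.701  0.005  0.714] slope deg 44.5
barA 196 u,n,b 2/50/98% [[55.5, 17.7, -39.6], [62.6, 38.7, -24.7], [69.1, 41.7, 18.5]]
[574.4 -42.   51.4] [-0.125  0.234  2.09  -0.116  0.192  0.139]
->  [572. -42.  54.] rows 1
  1 rows, last: [-0.0, 0.2, -3.7] [-0.001, 0.003, 0.001]
bar in tool 194 [[-38.5, -7.3, -55.1], [-23.7, 0.3, -52.3], [20.3, 8.8, -31.5]]
finger 1 188 [[-19.4, 16.2, -57.4], [17.8, 39.3, -29.0]]
finger -1 114 [[-19.5, -39.5, -56.1], [18.3, -16.7, -21.1]]
```

```bash
python3 nudge.py '[[0,0,-2,0,0,0],[0,0,-4,0,0,0],[0,0,-5,0,0,0],[0,0,-5,0,0,0]]' | grep -E "force|gap|pos"; python3 rs.py
```

```text
eef_pos: [573.0, -41.8, 55.5]
wrist_force: [-3.9, 0.2, 6.9]
finger_gap: 13.7
finger_force: 54.7
tcp [573.  -41.8  55.5] [2.512 0.003 1.412]
tongue 131 u,n,b 2/50/98% [[-0.4, 17.7, -56.8], [4.0, 19.8, -6.7], [8.2, 21.6, 52.0]]
blue 271 u,n,b 2/50/98% [[23.0, 11.4, -50.5], [82.5, 15.1, -13.4], [98.8, 23.2, 46.1]]
  normal [-0.615  0.002  0.789] slope deg 37.9
barA 167 u,n,b 2/50/98% [[57.8, 21.4, -39.7], [63.9, 41.8, -25.0], [71.6, 44.9, 12.8]]
```

The side view shows the fingers either side of the red bar. After that push was eased off, the bar squared itself into the pads at about 38°. Next I lift off and carry it to the extractor.

```bash
python3 nudge.py '[[0,0,-10,0,0,0],[0,0,-25,0,0,0],[0,-10,-55,0,0,0],[0,-25,-90,0,0,0],[0,-25,-90,0,0,0]]' ; python3 -c "
from g import *
print(manip.read_state()['joints'].round(2))
plan([([530,297,180],down(-16.2,-15))],mm=40)"
```

```text
clock: 15.75
eef_pos: [498.3, -29.6, 114.9]
eef_rot: [2.512, 0.003, 1.412]
wrist_force: [0.9, -0.3, -2.6]
finger_gap: 13.5
finger_force: 54.7
[-0.12 -0.07  2.23 -0.08  0.35  0.11]
->  [530. 297. 180.] rows 9
  5 rows, last: [181.9, 12.5, -36.2] [0.204, -0.029, 0.063]
  4 rows, last: [144.7, -5.6, -33.6] [0.163, -0.023, 0.051]
```

```bash
python3 nudge.py '[[20,1,-4,0.02,-0.003,0.007],[55,4,-11,0.06,-0.009,0.019],[95,6.5,-19,0.107,-0.015,0.033],[138,9.5,-27.5,0.155,-0.022,0.048],[181.9,12.5,-36.2,0.204,-0.029,0.063]]' | grep -E 'pos|wrist'
python3 nudge.py '[[42,-2,-10,0.05,-0.007,0.015],[84,-3,-20,0.1,-0.014,0.03],[120,-5,-28,0.135,-0.019,0.042],[144.7,-5.6,-33.6,0.163,-0.023,0.051],[144.7,-5.6,-33.6,0.163,-0.023,0.051]]' | grep -E 'pos|rot|wrist'
python3 nudge.py '[[0,0,0,0,0,0]]' | grep rot
cat > ex.py <<'E'
from g import *
p,R=cur(); print("tcp",p.round(1),R.as_euler('xyz').round(3))
t=np.radians(-16.2); A=np.array([[np.cos(t),np.sin(t),0],[-np.sin(t),np.cos(t),0],[0,0,1]])
import sys
O=np.array([520.8,295.8,0]); tc=(p-O)@A.T; print("tcp ext",tc.round(1))
for n in('side','top'):
  v=V(n); X=(v.X-O)@A.T; near=(abs(X[...,0])<110)&(abs(X[...,1])<110)&(X[...,2]>45)&(v.d>0)
  for k,lo,hi in(("lip",(7,150,120),(19,255,255)),("tongue",(21,120,90),(36,255,255)),("blue",(105,110,50),(125,255,255)),("bar",(0,170,60),(5,255,255))):
    m=near&(cv2.inRange(v.hsv,np.array(lo),np.array(hi))>0)
    if m.sum()<8: continue
    P=X[m]; print(n,k,m.sum(),np.percentile(P,[2,50,98],axis=0).round(1).tolist(),end=' ')
    if k in("blue","lip"):
        w=P-np.median(P,0); nn=np.linalg.svd(w[abs(w)[:,2]<40])[2][2]; nn*=np.sign(nn[2]); print("normal",nn.round(3),"tilt",np.degrees(np.arctan2(-nn[0],nn[2])).round(1),"roll",np.degrees(np.arctan2(nn[1],nn[2])).round(1),end='')
    print()
    if k=="bar" and n=="side":
        r=P[:,:]; 
cv2.imwrite('pics/%s.png'%sys.argv[1],np.vstack([V('side').p[70:220,150:350,::-1].repeat(4,0).repeat(4,1)])) if len(sys.argv)>1 else 0
E
python3 ex.py x1
```

```text
eef_pos: [517.7, 153.0, 149.0]
wrist_force: [0.7, -0.6, -2.5]
eef_pos: [532.6, 299.1, 177.4]
eef_rot: [2.883, 0.001, 1.289]
wrist_force: [0.6, -0.4, -3.0]
eef_rot: [2.882, 0.002, 1.288]
tcp [532.1 296.4 176.8] [2.882e+00 2.000e-03 1.288e+00]
tcp ext [ 10.6   3.7 176.8]
side lip 577 [[-95.1, -74.0, 67.7], [-73.2, -8.8, 70.5], [-52.2, 70.0, 122.9]] normal [ 0.001 -0.001  1.   ] tilt -0.1 roll -0.1
side tongue 46 [[-52.0, -52.7, 181.7], [-48.5, -12.1, 183.9], [-44.1, 47.9, 189.6]] 
side blue 227 [[-32.2, -47.2, 192.5], [25.3, -5.6, 209.5], [45.1, 51.2, 215.8]] normal [-0.27  -0.003  0.963] tilt 15.7 roll -0.2
side bar 139 [[-8.4, -34.0, 204.8], [0.4, -24.8, 224.9], [10.4, 31.3, 234.3]] 
top lip 1165 [[-98.3, -71.9, 68.1], [-80.2, -13.4, 71.1], [-56.2, 71.5, 75.1]] normal [-0.001  0.003  1.   ] tilt 0.1 roll 0.2
top tongue 104 [[-55.6, -42.9, 182.0], [-51.5, -20.7, 184.6], [-47.0, 23.6, 187.0]] 
top blue 742 [[-35.7, -47.0, 193.1], [22.8, -10.9, 210.6], [42.8, 49.0, 217.0]] normal [-0.273  0.     0.962] tilt 15.8 roll 0.0
top bar 157 [[-11.0, -31.9, 224.2], [-5.0, -12.9, 229.0], [2.2, 8.5, 251.2]]
```

View pics/x1.png

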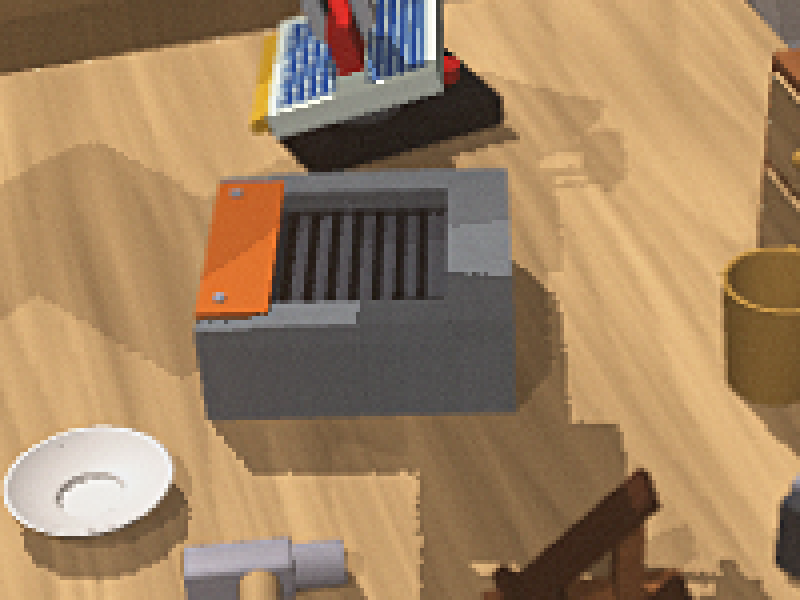

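The side view shows the filter held over the extractor, tilted about 15.7° with the tongue side low. The recess is empty and the orange lip is on the robot side. I'll go to 25 mm above the entry height and re-measure.

```bash
cat >> g.py <<'E'
O=np.array([520.8,295.8,0])
def ext(a,b,z):
    t=np.radians(-16.2); return O+np.array([a*np.cos(t)-b*np.sin(t),a*np.sin(t)+b*np.cos(t),z])
E
python3 -c "
from g import *
plan([(ext(15.2,1,77.9),down(-16.2,-12.2))],mm=30)"
```

```text
->  [536. 293.  78.] rows 4
  4 rows, last: [-1.8, -21.6, 97.4] [0.047, 0.002, -0.001]
```

```bash
python3 nudge.py '[[0,-6,25,0.015,0,0],[-1,-12,55,0.03,0,0],[-1.5,-18,80,0.047,0,0],[-1.8,-21.6,97.4,0.047,0.002,-0.001],[-1.8,-21.6,97.4,0.047,0.002,-0.001]]' | grep -E 'wrist'
python3 nudge.py '[[0,0,0,0,0,0]]' | grep wrist; python3 ex.py
```

```text
wrist_force: [-0.1, -0.9, -2.5]
wrist_force: [0.3, 0.2, -2.9]
tcp [536.2 293.1  79.1] [ 2.927e+00 -1.000e-03  1.288e+00]
tcp ext [15.5  1.7 79.1]
side lip 573 [[-95.5, -73.9, 67.9], [-73.4, -9.2, 70.4], [-50.3, 69.3, 79.9]] normal [-0.058 -0.005  0.998] tilt 3.3 roll -0.3
side tongue 75 [[-47.7, -54.9, 86.7], [-43.7, -9.0, 89.2], [-38.3, 45.2, 92.9]] 
side blue 263 [[-27.3, -49.8, 96.6], [25.3, -10.7, 108.9], [48.2, 45.2, 115.7]] normal [-0.215 -0.013  0.976] tilt 12.4 roll -0.7
side bar 123 [[-1.0, -38.0, 109.3], [6.0, -27.1, 129.0], [16.6, 33.0, 134.0]] 
top lip 1029 [[-98.1, -72.2, 68.0], [-77.2, -20.3, 71.1], [-56.2, 45.2, 74.1]] normal [-0.005  0.005  1.   ] tilt 0.3 roll 0.3
top tongue 117 [[-53.1, -50.3, 67.0], [-46.5, -20.5, 90.0], [-42.2, 9.0, 93.7]] 
top blue 527 [[-29.5, -48.3, 97.7], [28.8, -15.9, 112.5], [49.3, 37.7, 118.6]] normal [-0.225 -0.003  0.974] tilt 13.0 roll -0.2
top bar 131 [[-3.6, -33.6, 113.1], [3.3, -18.0, 131.9], [9.8, 1.1, 143.9]]
```

```bash
python3 -c "
from g import *
plan([(ext(15.5,1.2,53.5),down(-16.2,-12.2))],mm=10)"
```

```text
->  [536. 293.  54.] rows 3
  3 rows, last: [-1.2, -5.8, 25.8] [0.002, -0.003, 0.0]
```

```bash
python3 nudge.py '[[-0.5,-2,10,0,0,0],[-0.6,-4,18,0,0,0],[-0.6,-5.5,25,0,0,0],[-0.6,-5.5,25,0,0,0],[-0.6,-5.5,25,0,0,0]]' | grep -E 'wrist'
python3 ex.py
```

```text
wrist_force: [0.4, 0.5, -3.4]
tcp [535.6 292.9  52.4] [ 2.928e+00 -1.000e-03  1.289e+00]
tcp ext [15.   1.4 52.4]
side lip 567 [[-95.4, -74.3, 67.5], [-73.4, -7.5, 70.4], [-52.7, 70.2, 72.9]] normal [ 0.008 -0.003  1.   ] tilt -0.4 roll -0.2
side tongue 67 [[-48.9, -54.3, 60.9], [-44.1, -16.1, 63.3], [-39.0, 48.9, 67.6]] 
side blue 269 [[-31.4, -49.5, 69.4], [-0.0, -8.1, 77.7], [47.1, 45.7, 88.6]] normal [-0.211 -0.007  0.977] tilt 12.2 roll -0.4
side bar 123 [[-1.3, -36.7, 79.9], [6.1, -28.7, 102.7], [15.6, 24.1, 107.4]] 
top lip 901 [[-98.0, -72.3, 68.1], [-76.7, -27.0, 71.3], [-56.1, 30.8, 74.0]] normal [-0.004 -0.001  1.   ] tilt 0.2 roll -0.0
top tongue 103 [[-51.2, -51.0, 61.0], [-47.4, -19.9, 63.8], [-43.3, 9.1, 66.2]] 
top blue 492 [[-30.4, -48.7, 71.2], [27.0, -18.4, 84.9], [48.4, 34.3, 93.1]] normal [-0.209 -0.006  0.978] tilt 12.1 roll -0.4
top bar 120 [[-4.1, -34.7, 91.0], [2.7, -19.0, 105.5], [9.5, -1.1, 118.8]]
```

```bash
python3 -c "
from g import *
plan([(ext(15,1.4,53.4),down(-16.2,-12.2)),(ext(0.8,1.4,53.4),down(-16.2,-12.2))],mm=15)"
```

```text
->  [536. 293.  53.] rows 1
  1 rows, last: [-0.0, 0.1, -0.7] [0.001, -0.001, 0.001]
->  [522. 297.  53.] rows 1
  1 rows, last: [-0.0, -13.9, -3.0] [0.0, 0.0, 0.0]
```

```bash
python3 nudge.py '[[0,0,-0.9,0,0,0],[0,-3,-1.6,0,0,0],[0,-6,-2.3,0,0,0],[0,-9,-2.9,0,0,0],[0,-9,-2.9,0,0,0]]' | grep -E 'wrist|pos'
python3 nudge.py '[[0,-2.5,-0.5,0,0,0],[0,-5,-1.1,0,0,0],[0,-5,-1.1,0,0,0]]' | grep -E 'wrist|pos'
python3 ex.py x2
```

```text
eef_pos: [526.3, 295.8, 53.8]
wrist_force: [-0.3, 0.4, -2.6]
eef_pos: [523.1, 296.6, 54.4]
wrist_force: [8.7, -4.5, -4.3]
tcp [523.1 296.6  54.4] [ 2.925e+00 -2.000e-03  1.289e+00]
tcp ext [ 2.   1.4 54.4]
side lip 565 [[-95.3, -74.4, 67.7], [-73.5, -8.7, 70.5], [-52.9, 70.3, 73.2]] normal [-0.002 -0.003  1.   ] tilt 0.1 roll -0.2
side blue 275 [[-44.1, -49.4, 71.9], [10.9, -10.1, 83.9], [34.9, 44.2, 91.5]] normal [-0.214 -0.01   0.977] tilt 12.3 roll -0.6
side bar 122 [[-14.8, -37.3, 82.0], [-7.7, -25.7, 105.0], [2.3, 29.2, 108.6]] 
top lip 833 [[-98.2, -72.1, 68.2], [-78.7, -26.8, 71.2], [-56.9, 30.6, 74.2]] normal [-0.004  0.003  1.   ] tilt 0.2 roll 0.2
top blue 460 [[-43.6, -48.4, 72.0], [11.4, -18.8, 86.6], [35.3, 33.0, 93.6]] normal [-0.231  0.002  0.973] tilt 13.3 roll 0.1
top bar 117 [[-17.1, -34.6, 92.9], [-10.8, -19.5, 107.1], [-4.2, -2.0, 170.1]]
```

View pics/x2.png

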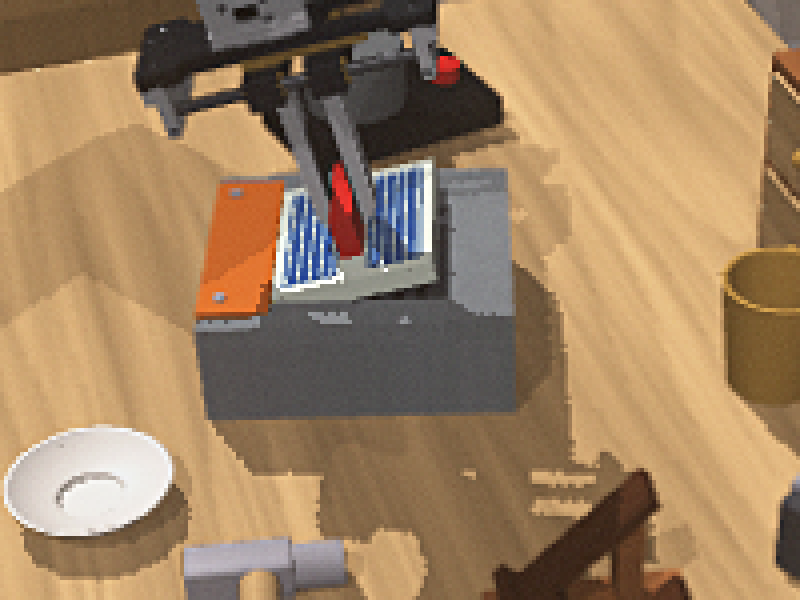

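The tongue is fully under the lip: no yellow is visible, and the frame edge sits against the lip at about (283,240). There is light end contact, about 10 N. I'll back off 1.5 mm, then rotate the far edge down about the frame's lower tongue-side edge.

```bash
python3 nudge.py '[[0,1,0.6,0,0,0],[0,1.7,0.7,0,0,0],[0,1.7,0.7,0,0,0]]' | grep -E 'wrist|pos'
python3 -c "
from g import *
E=np.array([0,-48.4,-13.9])
for f in (.03,.06,.09,.12): print(f,(E-Ro.from_rotvec([f,0,0]).apply(E)).round(2))
p,R=cur(); print((R.inv().apply([0,0,-1])).round(3))"
```

```text
eef_pos: [523.5, 296.5, 53.4]
wrist_force: [1.5, -0.4, -1.0]
0.03 [ 0.   -0.44  1.45]
0.06 [ 0.   -0.92  2.88]
0.09 [ 0.   -1.45  4.29]
0.12 [ 0.   -2.01  5.69]
[-0.001 -0.212  0.977]
```

```bash
python3 nudge.py '[[0,-0.4,1.5,0.03,0,0],[0,-0.9,2.9,0.06,0,0],[0,-1.4,4.3,0.09,0,0],[0,-2,5.7,0.12,0,0],[0,-2,5.7,0.12,0,0]]' | grep -E 'wrist|pos'
python3 nudge.py '[[0,0,0,0,0,0]]' | grep wrist; python3 ex.py
```

```text
eef_pos: [523.1, 296.5, 47.1]
wrist_force: [0.6, 0.4, -2.1]
wrist_force: [-0.2, -0.3, -3.0]
tcp [522.8 296.6  47.2] [ 3.048e+00 -1.000e-03  1.289e+00]
tcp ext [ 1.7  1.3 47.2]
side lip 571 [[-95.3, -73.4, 67.6], [-73.3, -8.0, 70.4], [-52.6, 70.7, 72.7]] normal [-0.01  -0.001  1.   ] tilt 0.6 roll -0.1
side tongue 10 [[-51.4, -53.4, 62.8], [-51.2, -18.9, 65.3], [-25.6, 31.6, 172.3]] 
side blue 283 [[-41.9, -50.5, 70.0], [-10.1, -8.6, 74.6], [38.9, 48.0, 80.4]] normal [-0.094 -0.007  0.996] tilt 5.4 roll -0.4
side bar 126 [[-8.4, -37.0, 77.6], [-1.8, -23.5, 99.5], [5.9, 33.7, 102.8]] 
top lip 882 [[-98.0, -72.3, 68.1], [-76.1, -28.3, 71.1], [-55.7, 16.3, 74.2]] normal [0.002 0.002 1.   ] tilt -0.1 roll 0.1
top blue 469 [[-41.1, -49.1, 70.4], [18.7, -18.8, 77.1], [39.1, 34.9, 82.5]] normal [-0.088 -0.011  0.996] tilt 5.1 roll -0.6
top bar 133 [[-11.4, -34.6, 81.7], [-4.7, -20.2, 100.7], [2.2, 3.4, 200.8]]
```

```bash
python3 nudge.py '[[0,-0.3,1.3,0.025,0,0],[0,-0.7,2.6,0.05,0,0],[0,-1.1,3.8,0.075,0,0],[0,-1.4,4.8,0.092,0,0],[0,-1.4,4.8,0.092,0,0]]' | grep -E 'wrist|pos'
python3 nudge.py '[[0,0,0,0,0,0]]' | grep wrist; python3 ex.py | grep -E "blue|tcp"
```

```text
eef_pos: [522.2, 296.7, 42.2]
wrist_force: [0.3, -1.7, -4.0]
wrist_force: [-0.5, -0.1, -3.0]
tcp [522.  296.9  42.4] [ 3.140e+00 -1.000e-03  1.289e+00]
tcp ext [ 0.8  1.4 42.4]
side blue 282 [[-40.6, -49.5, 67.5], [-12.6, -9.7, 70.3], [41.5, 46.2, 72.6]] normal [ 0.001 -0.008  1.   ] tilt -0.1 roll -0.5
top blue 433 [[-39.7, -48.7, 67.9], [15.3, -21.1, 71.0], [40.8, 30.2, 73.9]] normal [-0.001 -0.006  1.   ] tilt 0.0 roll -0.4
```

```bash
python3 nudge.py '[[0,0,0.5,0,0,0],[0,0,1,0,0,0],[0,0,1,0,0,0]]' | grep -E 'wrist|pos'
python3 nudge.py '[[0,0,0.5,0,0,0],[0,0,0.8,0,0,0],[0,0,0.8,0,0,0]]' | grep -E 'wrist|pos'
```

```text
eef_pos: [521.8, 297.0, 41.5]
wrist_force: [-0.1, 0.3, -2.6]
eef_pos: [522.0, 297.1, 41.0]
wrist_force: [-1.0, -0.5, 0.9]
```

```bash
python3 ex.py | grep -E "blue|tcp"
```

```text
tcp [522.  297.1  41. ] [ 3.140e+00 -1.000e-03  1.289e+00]
tcp ext [ 0.8  1.6 41. ]
side blue 278 [[-40.8, -50.7, 66.2], [-12.9, -9.0, 69.0], [41.2, 45.2, 71.3]] normal [ 0.001 -0.002  1.   ] tilt -0.1 roll -0.1
top blue 434 [[-39.8, -48.9, 66.9], [16.1, -21.1, 69.6], [40.8, 32.0, 72.7]] normal [ 0.005 -0.     1.   ] tilt -0.3 roll -0.0
```

Contact, with the face at z = 69 (home height) and lying flat. One more gentle press, then release.

```bash
python3 nudge.py '[[0,0,0.4,0,0,0],[0,0,0.5,0,0,0],[0,0,0.5,0,0,0]]' | grep -E 'wrist|pos'
python3 nudge.py '[[0,0,-0.3,0,0,0],[0,0,-0.3,0,0,0],[0,0,-0.3,0,0,0]]' 30 | grep -E 'wrist|gap'
python3 nudge.py '[[0,0,-5,0,0,0],[0,0,-20,0,0,0],[0,0,-50,0,0,0],[0,0,-90,0,0,0],[0,0,-130,0,0,0]]' | grep -E 'wrist|gap|pos|clock'
python3 nudge.py '[[-45,0,-20,0,0,0],[-90,0,-20,0,0,0],[-135,0,-20,0,0,0],[-160,0,-20,0,0,0],[-160,0,-20,0,0,0]]' | grep -E 'wrist|clock|pos'
python3 ex.py x3
```

```text
eef_pos: [522.1, 297.1, 40.9]
wrist_force: [-0.8, -0.7, 6.4]
wrist_force: [-0.7, 0.7, -0.2]
finger_gap: 29.4
clock: 22.75
eef_pos: [521.5, 296.8, 173.2]
wrist_force: [-0.3, 0.4, 0.6]
finger_gap: 30.1
clock: 23.25
eef_pos: [476.8, 141.0, 192.1]
wrist_force: [0.2, 0.8, 0.4]
tcp [476.8 141.  192.1] [ 3.138e+00 -2.000e-03  1.286e+00]
tcp ext [   0.9 -160.9  192.1]
side lip 563 [[-95.3, -75.4, 68.0], [-73.4, -7.5, 70.5], [-52.7, 69.8, 73.0]] normal [-0.004  0.     1.   ] tilt 0.3 roll 0.0
side tongue 17 [[-51.5, -55.5, 63.2], [-49.5, -5.3, 64.9], [-48.0, 53.2, 69.3]] 
side blue 314 [[-40.8, -50.7, 65.9], [-12.3, -6.0, 68.9], [41.4, 46.6, 71.3]] normal [ 0.003 -0.     1.   ] tilt -0.2 roll -0.0
side bar 125 [[-4.1, -37.6, 71.7], [2.6, -24.0, 93.3], [8.5, 29.4, 96.4]] 
top lip 40 [[-98.7, -36.5, 68.2], [-94.5, -29.2, 70.6], [-87.1, -16.5, 73.1]] normal [0.101 0.045 0.994] tilt -5.8 roll 2.6
```

View pics/x3.png

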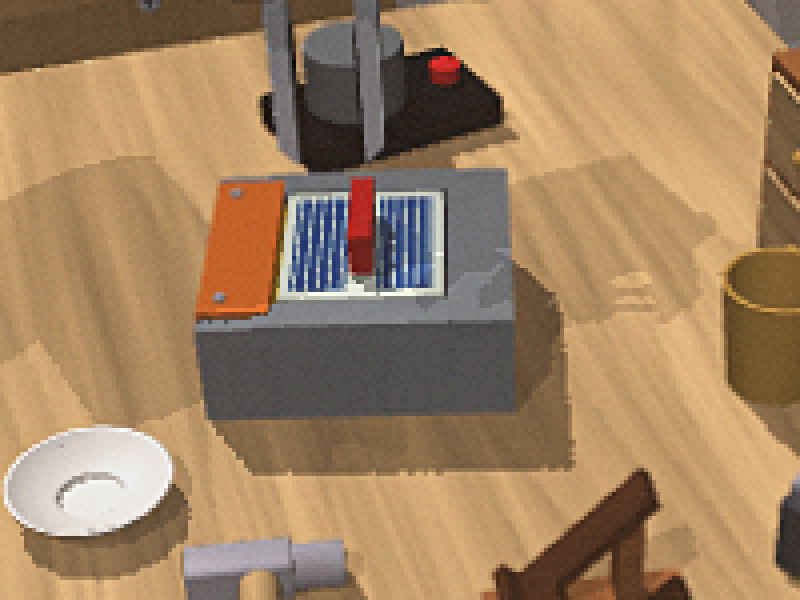

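The filter lies flush in the recess: flat to 0.2°, face at z ≈ 69, tongue under the lip and a thin yellow sliver showing in the gap at about (285,240). The gripper is clear and touching nothing, so I'm handing in.

```bash
python3 nudge.py '[[0,0,0,0,0,0],[0,0,0,0,0,0]]' | grep clock; python3 -c "
from cell import manip
print(manip.sign_off())"
```

```text
clock: 23.6
the job is handed in; nothing more can be done
None
```

The clean filter lies flat and fully home in the recess with its tongue under the lip; it was let go and the job handed in at 23.6 s, no limit passed, though one accidental over-push while regripping on the rest reached 94 N at the wrist.

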